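Weigh the bottle carrier on the spring balance

ROBOT

A 6-joint arm with a two-finger parallel gripper is mounted at the origin on a cart in front of the work surface, level with it; the furniture and walls round the work are solid. World frame = base frame: x ahead of the robot, y to its left, z up, the work surface at z = 0. Lengths are in m, angles in rad, forces in N, time in s.
With the tool pointing down it reaches from about 0.4 to 0.825 m from the base axis. Payload 7 kg.
Tool frame: the origin (TCP) lies on the front face of the gripper's body, between the roots of the fingers; the fingertips stand 66 mm ahead of it and the grasp point (between the pads) lies 47 mm ahead of it; z points along the fingers, y is the line along which they close (so a half turn about z gives the same grasp; the last joint's range is limited). The gripper opens to 88 mm and grips with 3 to 60 N. Pads are 19 mm wide; open, the fingers measure 130 mm over their backs; the gripper's body (78 mm by 193 mm) begins 47 mm behind the grasp point.
Start: joints at [1.592, 0.359, 0.012, 0, -1.224, -0.288], TCP at [0.178, 0.651, 0.292] pointing down, gripper open.
Joint ranges: [-3.07, 3.07], [-1.43, 2.12], [-1.02, 1.25], [-3.03, 1.67], [-3.05, -0], [-3.03, 3.03]. Speed limits (rad/s): [2.39, 2.39, 3.01, 3.14, 3.14, 3.14].

INTERFACE

Orientations are given as [roll, pitch, yaw] about the fixed x, y, z axes, in that order (R = Rz(yaw) Ry(pitch) Rx(roll)).
In Python, from station import arm gives the robot as it stands. The module is installed in compiled form; this text tells all that it offers.
- The arm moves only by the tool move_arm, never from a script. Its argument "increments" is a list of rows, each an object of numbers: "jaw": the gripper command: -1 is shut, 1 is fully open, values between are in proportion; "dx", "dy", "dz": the shift along the tool's x, y, z in m; "twist": the turn about the tool's z in rad. A call has 1 to 12 rows; each row shifts and turns the commanded pose from where the row before left it, along the tool's axes as they then stand; what a row does not reach is not made up. A row lasts 1/12 s, in which the tool goes at most 41.7 mm and 7.16 degrees, less where a joint would pass 70% of its speed; a pose out of reach is approached as far as the arm can. A call is refused whole if a number of a shift passes 0.0417 or a number of a turn 0.125, either way. A call with a gripper value outside its range is refused whole. The fingers move at their own pace and stop on an object; "force" is the grip in N (left out, the last holds). Time passes only in rows, so rows that do not move let the fingers close. It gives the time, the measured TCP pose, the force, the opening and the grip force at its end, in the units of the state.
- arm.get_state(): the state, without advancing time (a new reading comes with each control period).
- arm.grab_frame(name): name is "scene" or "top" or "wrist"; returns the picture (384x512x3 uint8, blue, green, red); there is no depth.
- arm.camera_info(name): a dict with "K" (3x3 intrinsics, pixels), "extrinsics" (4x4, takes a point from camera to world coordinates). Camera axes: x right, y down, z forward; pixel columns grow to the right and rows downward; lengths in m; the calibration is good to about 2 mm. The wrist camera is an equidistant fisheye: a pixel r from the principal point sees the ray r / f radians off the axis. A picture is of the moment at which its call begins: read the wrist's pose just before it. camera_info takes no time and is no camera call; for the wrist camera it gives the pose at the moment of the call.
- arm.job_done(): hands the job in; it is judged then, once.
Trained networks look in the newest picture that a camera, given by its name, has taken for a name from the list of things; names that differ only in an ending like _2 or _b are one class to them, and where a whole thing is asked for, a point or a joint stands for the part that bears it (a point fixed in the world has none). Each returns a list of dicts, best first, with "score" (0 to 1); they miss things now and then, are a little off and sometimes report something else, mostly with a low value. They report only what shows in the picture. A call takes as long as a camera call.
- arm.find_in(camera, name): "position" ([x, y, z] in m, in world coordinates, good to about 4 mm: the middle of the surface that is visible of it).
- arm.silhouettes(camera, name): "pixels" (384x512 bool, what is visible of it).
- arm.pinpoint(camera, name): "position" ([x, y, z] in m, in world coordinates, good to about 4 mm: a listed point, or the origin of a listed thing).
The state is a dict: "t": time; "q": joint angles; "qd": joint speeds; "joint_efforts": joint torques, N m; "eef_pos": TCP position; "ee_rot": TCP orientation; "force": force on the tool from outside, world axes, zero at the start; "moment": the same for the moment, N m; "width": finger opening in m; "gripper_force": force on a finger pad.
Only numpy, scipy, OpenCV 4.12 (cv2) and the standard library are available. Lean on these libraries where they do the work, as an engineer would, in place of code of your own. Each camera call takes 0.05 s, during which the arm holds its last target. There are 200 camera calls.

TASK

Weigh the carrier that holds the bottle: hang it by its handle across both prongs of the spring balance's hook. Keep hold of it while you let it down slowly until the spring carries it, so that the pointer never drops or bounces sharply, then let go and leave it hanging still. Leave the other carrier where it stands.

Things in the scene. Friction and masses are not known exactly. Their poses are not given: they have to be found in the camera images.
- bottle_carrier: the carrier to weigh: open aluminium tray 86 x 152 x 22 mm (x, y, z) with a brown bottle 48 mm wide fixed in its middle (bottle top 93 mm up) and a rigid steel bail 163 mm wide over it, 0.55 to 0.65 kg in all. Origin: centre of the tray's underside; y along the bail's bar, z up.
- bottle_carrier_grip (a point): centre of that carrier's bail bar, 155 mm above its origin. The level bar is 8 mm round, along y, to 54 mm either side, then slopes down to uprights at y = +-74.5 mm. Its middle bears a flat black grip centred here, 12 mm thick (x), 36 long (y), 18 high (z): pinch it from above across x.
- rack_carrier_grip (a point): the other carrier, to be left alone: the same tray, bail and grip, but with a 42 mm high blue tube rack in it instead of the bottle. This point is the centre of its grip, same axes.
- hook_seat (a point): where the bar's middle rests when hung, mid-way between the hook's two 8 mm prongs (y = +-36 mm), 235 mm above the bench when empty; moves with the hook. Each prong has a V dip whose sides rise to 15 mm above this point; the free tips end 28 mm away at -x. Bring the carrier from -x, bar above and tray below the prongs, bar along y, then down. x points to the column, z up.
- scale: spring balance stand, fixed on the bench. Origin: at the foot of the column's axis, 160 mm in +x from the hook's seat point. Column 36 mm square, its cap 46 mm, top 286 mm up; base plate 210 x 130 x 12 mm under column and hook; white graduated plate beside the column on +y. Prongs point to -x.
- hook (a joint): travel of the hook and its pointer down the column, m: 0 empty (top stop), growing downwards to 0.060 (bottom stop). A spring of 150 N/m with 0.5 N preload holds it up, lightly damped; the bottle carrier settles at about 0.032 to 0.040. Moving faster than 0.25 m/s counts as a drop or bounce.

How it is judged:
By the outcome, as a careful person would: the job done as asked, in the order asked, and still so for the second after the job is handed in, with the robot touching nothing.
It also fails if it takes over 54 s, if anything falls off the work surface, if the arm or the gripper's body presses on something with over 40 N, if the wrist force passes 120 N, or if a joint passes its speed limit or range.

## Working session

There is one attempt and no reset: what is moved stays moved. The work goes in short steps, Python scripts to look and compute and a tool call to move; the robot and the scene stay as the last step left them, time stands still between calls to the robot, and variables do not carry over. Pictures are saved under pics/ and viewed, at most 10 in all, crops included, and the job is handed in when it is done.

Besides the shell and the picture viewer there is one more tool, called after ">>>" in YAML: its name, and indented under it one key for each argument. move_arm: Moves the arm, as the interface text tells. Its arguments: {"type":"object","properties":{"increments":{"type":"array"},"force":{"type":"number"}},"required":["increments"]}

```bash
mkdir -p pics; python3 - <<'E'
from station import arm
import cv2,numpy as np
s=arm.get_state();print(s['t'],s['eef_pos'],s['ee_rot'],s['width'],s['force'])
ims=[]
for c in ('scene','top'):
    ims.append(arm.grab_frame(c))
    for n in ('bottle_carrier','bottle_carrier_grip','rack_carrier_grip','hook_seat','scale'):
        for d in arm.pinpoint(c,n)[:2]: print(c,n,np.round(d['position'],4),round(d['score'],2))
cv2.imwrite('pics/a.png',cv2.resize(np.vstack(ims),(450,675))[:600] if 0 else cv2.resize(np.hstack(ims),(800,300)))
print(arm.get_state()['t'])
E
```

```text
0.0 [0.17788332 0.65073901 0.29123056] [ 3.13991589e+00 -1.58603339e-04 -2.66938782e-01] 0.0873752307734871 [-0.30674162  0.04784876 -0.85424437]
scene bottle_carrier_grip [0.4297 0.377  0.1493] 0.82
scene rack_carrier_grip [ 0.4732 -0.3327  0.1537] 0.56
scene hook_seat [0.589  0.0543 0.2341] 0.69
scene scale [ 7.451e-01  5.180e-02 -5.000e-04] 0.91
top bottle_carrier [ 0.4326  0.3768 -0.0014] 0.58
top bottle_carrier_grip [0.4316 0.3735 0.1531] 0.79
top rack_carrier_grip [ 0.4716 -0.3366  0.1517] 0.73
top hook_seat [0.5826 0.0567 0.2336] 0.72
top hook_seat [ 0.7518  0.0575 -0.0046] 0.24
top scale [0.7502 0.059  0.0012] 0.81
0.6
```

View pics/a.png

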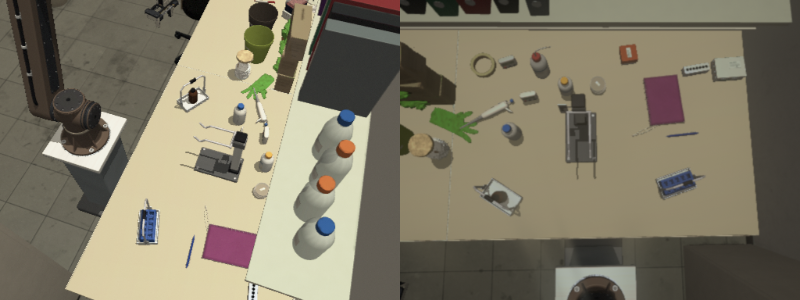

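```bash
cat > h.py <<'E'
from station import arm
import cv2,numpy as np
def proj(c,P):
    i=arm.camera_info(c);T=np.linalg.inv(i['extrinsics']);p=np.atleast_2d(P)@T[:3,:3].T+T[:3,3]
    u=p@np.array(i['K']).T;return u[:,:2]/u[:,2:]
def back(c,uv,z):
    i=arm.camera_info(c);E=np.array(i['extrinsics']);uv=np.atleast_2d(uv)
    d=np.c_[uv,np.ones(len(uv))]@np.linalg.inv(i['K']).T@E[:3,:3].T
    return E[:3,3]+d*((z-E[2,3])/d[:,2])[:,None]
E
python3 - <<'E'
from h import *
f=arm.grab_frame('top')
m=arm.silhouettes('top','bottle_carrier')
for d in m[:2]:
    p=np.array(d['pixels']);r=cv2.minAreaRect(np.argwhere(p)[:,::-1].astype(np.float32));print(d['score'],p.sum(),r)
    print(back('top',cv2.boxPoints(r),0.01))
c=proj('top',[.431,.375,.1])[0].astype(int);print(c)
s=proj('top',[.65,.055,.1])[0].astype(int);print(s)
a=f[c[1]-40:c[1]+40,c[0]-45:c[0]+45];b=f[s[1]-50:s[1]+50,s[0]-45:s[0]+45]
cv2.imwrite('pics/b.png',np.hstack([cv2.resize(a,(400,400),interpolation=cv2.INTER_CUBIC),cv2.resize(b,(400,400),interpolation=cv2.INTER_CUBIC)]))
print('crop origins',c-[45,40],s-[45,50])
E
```

```text
0.66 1437 ((123.65438079833984, 248.2080535888672), (59.1485481262207, 29.901966094970703), 34.99202346801758)
[[0.45616071 0.49780621 0.01      ]
 [0.53262682 0.44728138 0.01      ]
 [0.424119   0.29155288 0.01      ]
 [0.3494126  0.34314486 0.01      ]]
[120 252]
[230 176]
crop origins [ 75 212] [185 126]
```

View pics/b.png

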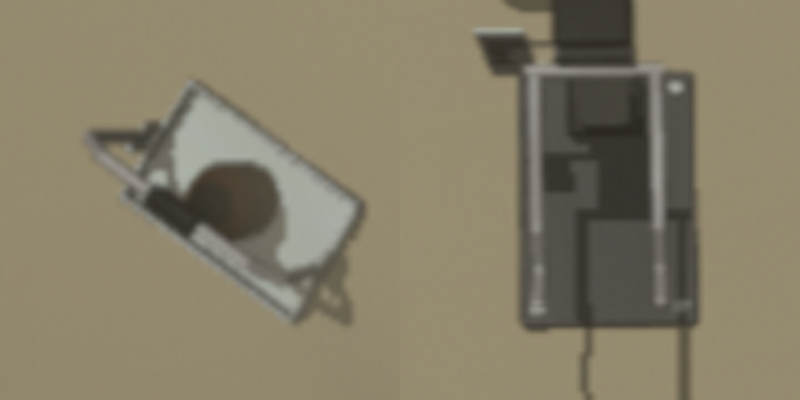

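```bash
python3 - <<'E'
from h import *
t=np.array([(195,82),(362,205),(298,322),(127,195)])*[.225,.2]+[75,212]
P=back('top',t,.022);print(P,P.mean(0))
for a,b in((0,1),(3,2)):
    v=P[a]-P[b];print('bar yaw',np.degrees(np.arctan2(v[1],v[0]))-90,np.linalg.norm(v))
b=np.array([(90,140),(290,270)])*[.225,.2]+[75,212];Q=back('top',b,.155);v=Q[0]-Q[1];print(Q,np.degrees(np.arctan2(v[1],v[0]))-90)
s=np.array([(522,325),(695,325),(692,72),(522,72)])-[400,0];s=s*[.225,.25]+[185,126]
print(back('top',s,.012))
s=np.array([(535,75),(538,310),(655,75),(660,305)])-[400,0];s=s*[.225,.25]+[185,126]
print(back('top',s,.245))
f=arm.grab_frame('scene')
for n in('bottle_carrier_grip','hook_seat','scale'):
  for i in range(2):
    print(n,[np.round(d['position'],4) for d in arm.pinpoint('scene' if i else 'top',n)[:1]])
E
```

```text
[[0.50208468 0.40798086 0.022     ]
 [0.42428725 0.2888704  0.022     ]
 [0.35352057 0.33159566 0.022     ]
 [0.43262928 0.45275338 0.022     ]] [0.42813045 0.37030008 0.022     ]
bar yaw -33.150709838768414 0.1422664504069373
bar yaw -33.14212250137495 0.14469755024166583
[[0.46676768 0.42868361 0.155     ]
 [0.39418019 0.30262337 0.155     ]] -29.934020223035688
[[ 0.56643883  0.11539619  0.012     ]
 [ 0.56511793 -0.00971304  0.012     ]
 [ 0.77413104 -0.01013867  0.012     ]
 [ 0.77493686  0.11572963  0.012     ]]
[[0.71280184 0.08968666 0.245     ]
 [0.55653239 0.0878572  0.245     ]
 [0.71234018 0.01813963 0.245     ]
 [0.5590577  0.0166541  0.245     ]]
bottle_carrier_grip [array([0.4295, 0.3764, 0.157 ])]
bottle_carrier_grip [array([0.4294, 0.3751, 0.1532])]
hook_seat [array([0.5833, 0.0514, 0.2316])]
hook_seat [array([0.5867, 0.0537, 0.2309])]
scale [array([7.478e-01, 5.770e-02, 1.000e-04])]
scale [array([0.7456, 0.0533, 0.003 ])]
```

>>> move_arm:
  increments:
    - {"jaw": 1, "dx": 0.0263, "dy": 0.0166}
    - {"jaw": 1, "dx": 0.0263, "dy": 0.0166}
    - {"jaw": 1, "dx": 0.0263, "dy": 0.0166}
    - {"jaw": 1, "dx": 0.0263, "dy": 0.0166}
    - {"jaw": 1, "dx": 0.0263, "dy": 0.0166}
    - {"jaw": 1, "dx": 0.0263, "dy": 0.0166}
    - {"jaw": 1, "dx": 0.0263, "dy": 0.0166}
    - {"jaw": 1, "dx": 0.0263, "dy": 0.0166}
    - {"jaw": 1, "dx": 0.0263, "dy": 0.0166}
    - {"jaw": 1, "dx": 0.0263, "dy": 0.0166}
    - {"jaw": 1, "dx": 0.0263, "dy": 0.0166}
    - {"jaw": 1, "dx": 0.0263, "dy": 0.0166}

```text
$.increments[0]: bad value
```

>>> move_arm:
  increments:
    - {"twist": 0.12}
    - {"twist": 0.12}
    - {"twist": 0.12}
    - {"twist": 0.12}
    - {"twist": 0.12}
    - {"twist": 0.12}
    - {"twist": 0.12}
    - {"twist": 0.12}
    - {"twist": 0.12}
    - {"twist": 0.12}
    - {"twist": 0.12}
    - {"twist": 0.12}

```text
$.increments[0]: bad value
```

>>> move_arm:
  increments:
    - {"twist": 0.12}
    - {"twist": 0.12}
    - {"twist": 0.12}
    - {"twist": 0.08}
    - {}
    - {}

```text
$.increments[0]: bad value
```

```bash
python3 - <<'E'
from h import *
s=arm.get_state();print(s['t'],s['eef_pos'],s['ee_rot'],s['q'])
f=arm.grab_frame('wrist');i=arm.camera_info('wrist');print(i)
for n in('bottle_carrier_grip','bottle_carrier'):
    print(n,[(np.round(d['position'],4),d['score']) for d in arm.pinpoint('wrist',n)[:1]])
cv2.imwrite('pics/c.png',f)
E
```

```text
1.05 [0.17795716 0.65110818 0.29216784] [-3.14156603e+00 -3.47726060e-06 -2.66777680e-01] [ 1.59212578e+00  3.58599149e-01  1.19090751e-02  1.15895571e-05
 -1.22408171e+00 -2.88111071e-01]
{'K': array([[297.31863964,   0.        , 258.60030754],
       [  0.        , 297.31863964, 195.55389451],
       [  0.        ,   0.        ,   1.        ]]), 'extrinsics': array([[-2.64839962e-01, -9.24599489e-01, -2.73816690e-01,
         2.52034964e-01],
       [-9.64292362e-01,  2.53994023e-01,  7.50151820e-02,
         6.31202343e-01],
       [ 1.88803789e-04,  2.83906361e-01, -9.58851992e-01,
         3.84306260e-01],
       [ 0.00000000e+00,  0.00000000e+00,  0.00000000e+00,
         1.00000000e+00]])}
bottle_carrier_grip []
bottle_carrier []
```

View pics/c.png

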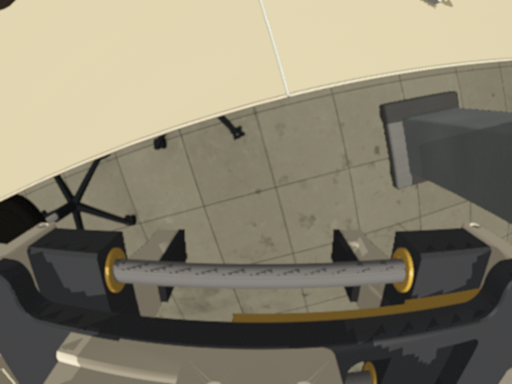

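The moves were refused because every row needs all of its keys. The picture shows the bench edge and the open fingers, with no carrier in view yet.

>>> move_arm:
  increments:
    - {"jaw": 1, "dx": 0.0263, "dy": 0.0166, "dz": 0, "twist": 0}
    - {"jaw": 1, "dx": 0.0263, "dy": 0.0166, "dz": 0, "twist": 0}
    - {"jaw": 1, "dx": 0.0263, "dy": 0.0166, "dz": 0, "twist": 0}
    - {"jaw": 1, "dx": 0.0263, "dy": 0.0166, "dz": 0, "twist": 0}
    - {"jaw": 1, "dx": 0.0263, "dy": 0.0166, "dz": 0, "twist": 0}
    - {"jaw": 1, "dx": 0.0263, "dy": 0.0166, "dz": 0, "twist": 0}
    - {"jaw": 1, "dx": 0.0263, "dy": 0.0166, "dz": 0, "twist": 0}
    - {"jaw": 1, "dx": 0.0263, "dy": 0.0166, "dz": 0, "twist": 0}
    - {"jaw": 1, "dx": 0.0263, "dy": 0.0166, "dz": 0, "twist": 0}
    - {"jaw": 1, "dx": 0.0263, "dy": 0.0166, "dz": 0, "twist": 0}
    - {"jaw": 1, "dx": 0.0263, "dy": 0.0166, "dz": 0, "twist": 0}
    - {"jaw": 1, "dx": 0.0263, "dy": 0.0166, "dz": 0, "twist": 0}

```text
t: 2.2
eef_pos: [0.4307, 0.3745, 0.2925]
ee_rot: [-3.141, -0.0, -0.267]
force: [-0.3, 1.8, -0.5]
width: 0.0878
gripper_force: 0.0
```

>>> move_arm:
  increments:
    - {"jaw": 1, "dx": 0, "dy": 0, "dz": 0, "twist": 0.12}
    - {"jaw": 1, "dx": 0, "dy": 0, "dz": 0, "twist": 0.12}
    - {"jaw": 1, "dx": 0, "dy": 0, "dz": 0, "twist": 0.12}
    - {"jaw": 1, "dx": 0, "dy": 0, "dz": 0, "twist": 0.12}
    - {"jaw": 1, "dx": 0, "dy": 0, "dz": 0, "twist": 0.12}
    - {"jaw": 1, "dx": 0, "dy": 0, "dz": 0, "twist": 0.12}
    - {"jaw": 1, "dx": 0, "dy": 0, "dz": 0, "twist": 0.12}
    - {"jaw": 1, "dx": 0, "dy": 0, "dz": 0, "twist": 0.12}
    - {"jaw": 1, "dx": 0, "dy": 0, "dz": 0, "twist": 0.12}
    - {"jaw": 1, "dx": 0, "dy": 0, "dz": 0, "twist": 0.12}
    - {"jaw": 1, "dx": 0, "dy": 0, "dz": 0, "twist": 0.12}
    - {"jaw": 1, "dx": 0, "dy": 0, "dz": 0, "twist": 0.12}

```text
t: 3.2
eef_pos: [0.4299, 0.3757, 0.2923]
ee_rot: [-3.142, 0.0, -1.713]
force: [0.3, 0.3, -0.5]
width: 0.0873
gripper_force: 0.0
```

>>> move_arm:
  increments:
    - {"jaw": 1, "dx": 0, "dy": 0, "dz": 0, "twist": 0.12}
    - {"jaw": 1, "dx": 0, "dy": 0, "dz": 0, "twist": 0.12}
    - {"jaw": 1, "dx": 0, "dy": 0, "dz": 0, "twist": 0.12}
    - {"jaw": 1, "dx": 0, "dy": 0, "dz": 0, "twist": 0.08}
    - {"jaw": 1, "dx": 0, "dy": 0, "dz": 0, "twist": 0}
    - {"jaw": 1, "dx": 0, "dy": 0, "dz": 0, "twist": 0}

```text
t: 3.7
eef_pos: [0.4299, 0.3757, 0.2923]
ee_rot: [-3.142, 0.0, -2.144]
force: [0.3, -0.2, 0.3]
width: 0.0876
gripper_force: 0.0
```

```bash
python3 - <<'E'
from h import *
s=arm.get_state();print(s['t'],s['eef_pos'],s['ee_rot'],s['q'])
f=arm.grab_frame('wrist');print(arm.camera_info('wrist')['extrinsics'])
for n in('bottle_carrier_grip','bottle_carrier'):
    print(n,[(np.round(d['position'],4),d['score']) for d in arm.pinpoint('wrist',n)[:1]])
cv2.imwrite('pics/d.png',f)
E
```

```text
3.7 [0.4298921  0.37572348 0.29225419] [-3.14156907e+00  1.51234034e-04 -2.14398683e+00] [ 1.06087821e+00  1.88364666e-01 -2.22281363e-01  3.61065808e-05
 -1.16000086e+00 -1.63408313e+00]
[[-8.39648544e-01  5.20364084e-01  1.55600583e-01  3.87851308e-01]
 [ 5.43129240e-01  8.04966406e-01  2.38829883e-01  3.11398298e-01]
 [-9.74748585e-04  2.85044390e-01 -9.58513821e-01  3.84365846e-01]
 [ 0.00000000e+00  0.00000000e+00  0.00000000e+00  1.00000000e+00]]
bottle_carrier_grip [(array([0.4296, 0.3765, 0.1489]), 0.93)]
bottle_carrier [(array([0.4272, 0.3748, 0.0006]), 0.85)]
```

View pics/d.png

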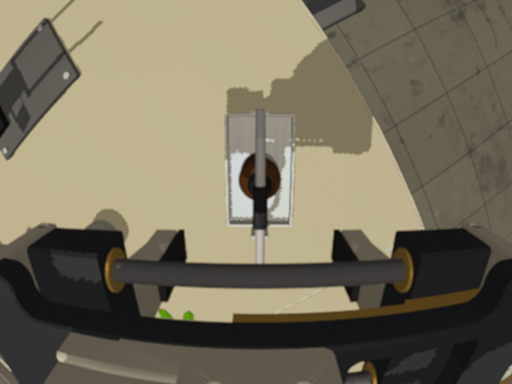

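The carrier is centred under the gripper: the bail runs straight up the picture at column 260 and the black grip is near (260,200), between the fingers. I'll go down and grip it.

>>> move_arm:
  increments:
    - {"jaw": 1, "dx": 0, "dy": 0, "dz": 0.015, "twist": 0}
    - {"jaw": 1, "dx": 0, "dy": 0, "dz": 0.015, "twist": 0}
    - {"jaw": 1, "dx": 0, "dy": 0, "dz": 0.015, "twist": 0}
    - {"jaw": 1, "dx": 0, "dy": 0, "dz": 0.015, "twist": 0}
    - {"jaw": 1, "dx": 0, "dy": 0, "dz": 0.015, "twist": 0}
    - {"jaw": 1, "dx": 0, "dy": 0, "dz": 0.013, "twist": 0}
    - {"jaw": 1, "dx": 0, "dy": 0, "dz": 0, "twist": 0}
    - {"jaw": 1, "dx": 0, "dy": 0, "dz": 0, "twist": 0}

```text
t: 4.52
eef_pos: [0.4298, 0.3755, 0.2039]
ee_rot: [-3.141, -0.001, -2.146]
force: [0.8, 0.2, -0.1]
width: 0.0875
gripper_force: 0.0
```

>>> move_arm:
  increments:
    - {"jaw": -1, "dx": 0, "dy": 0, "dz": 0, "twist": 0}
    - {"jaw": -1, "dx": 0, "dy": 0, "dz": 0, "twist": 0}
    - {"jaw": -1, "dx": 0, "dy": 0, "dz": 0, "twist": 0}
    - {"jaw": -1, "dx": 0, "dy": 0, "dz": 0, "twist": 0}
    - {"jaw": -1, "dx": 0, "dy": 0, "dz": 0, "twist": 0}
    - {"jaw": -1, "dx": 0, "dy": 0, "dz": 0, "twist": 0}
    - {"jaw": -1, "dx": 0, "dy": 0, "dz": 0, "twist": 0}
    - {"jaw": -1, "dx": 0, "dy": 0, "dz": 0, "twist": 0}
    - {"jaw": -1, "dx": 0, "dy": 0, "dz": 0, "twist": 0}
    - {"jaw": -1, "dx": 0, "dy": 0, "dz": 0, "twist": 0}
  force: 40

```text
t: 5.35
eef_pos: [0.4299, 0.3757, 0.2041]
ee_rot: [3.142, -0.0, -2.147]
force: [-0.5, -0.4, 0.0]
width: 0.0267
gripper_force: 0.0
```

>>> move_arm:
  increments:
    - {"jaw": -1, "dx": 0, "dy": 0, "dz": 0, "twist": 0}
    - {"jaw": -1, "dx": 0, "dy": 0, "dz": 0, "twist": 0}
    - {"jaw": -1, "dx": 0, "dy": 0, "dz": 0, "twist": 0}
    - {"jaw": -1, "dx": 0, "dy": 0, "dz": 0, "twist": 0}
    - {"jaw": -1, "dx": 0, "dy": 0, "dz": 0, "twist": 0}
    - {"jaw": -1, "dx": 0, "dy": 0, "dz": 0, "twist": 0}

```text
t: 5.85
eef_pos: [0.4298, 0.3758, 0.2041]
ee_rot: [3.141, -0.0, -2.147]
force: [-1.4, 0.8, -0.2]
width: 0.0117
gripper_force: 40.0
```

>>> move_arm:
  increments:
    - {"jaw": -1, "dx": 0, "dy": 0, "dz": -0.005, "twist": 0}
    - {"jaw": -1, "dx": 0, "dy": 0, "dz": -0.01, "twist": 0}
    - {"jaw": -1, "dx": 0, "dy": 0, "dz": -0.014, "twist": 0}
    - {"jaw": -1, "dx": 0, "dy": 0, "dz": -0.014, "twist": 0}
    - {"jaw": -1, "dx": 0, "dy": 0, "dz": -0.014, "twist": 0}
    - {"jaw": -1, "dx": 0, "dy": 0, "dz": -0.014, "twist": 0}
    - {"jaw": -1, "dx": 0, "dy": 0, "dz": -0.014, "twist": 0}
    - {"jaw": -1, "dx": 0, "dy": 0, "dz": -0.014, "twist": 0}
    - {"jaw": -1, "dx": 0, "dy": 0, "dz": -0.01, "twist": 0}
    - {"jaw": -1, "dx": 0, "dy": 0, "dz": -0.008, "twist": 0}
    - {"jaw": -1, "dx": 0, "dy": 0, "dz": -0.003, "twist": 0}
    - {"jaw": -1, "dx": 0, "dy": 0, "dz": 0, "twist": 0}

```text
t: 6.85
eef_pos: [0.43, 0.3758, 0.3247]
ee_rot: [3.142, 0.001, -2.147]
force: [0.3, -0.9, -7.0]
width: 0.0117
gripper_force: 40.0
```

>>> move_arm:
  increments:
    - {"jaw": -1, "dx": 0, "dy": 0, "dz": 0, "twist": -0.03}
    - {"jaw": -1, "dx": 0, "dy": 0, "dz": 0, "twist": -0.07}
    - {"jaw": -1, "dx": 0, "dy": 0, "dz": 0, "twist": -0.09}
    - {"jaw": -1, "dx": 0, "dy": 0, "dz": 0, "twist": -0.1}
    - {"jaw": -1, "dx": 0, "dy": 0, "dz": 0, "twist": -0.1}
    - {"jaw": -1, "dx": 0, "dy": 0, "dz": 0, "twist": -0.09}
    - {"jaw": -1, "dx": 0, "dy": 0, "dz": 0, "twist": -0.066}
    - {"jaw": -1, "dx": 0, "dy": 0, "dz": 0, "twist": -0.03}
    - {"jaw": -1, "dx": 0, "dy": 0, "dz": 0, "twist": 0}

```text
t: 7.6
eef_pos: [0.4296, 0.3754, 0.323]
ee_rot: [3.14, -0.002, -1.57]
force: [0.1, 0.8, -5.3]
width: 0.0117
gripper_force: 40.0
```

>>> move_arm:
  increments:
    - {"jaw": -1, "dx": 0.01, "dy": -0.003, "dz": 0, "twist": 0}
    - {"jaw": -1, "dx": 0.02, "dy": -0.004, "dz": 0, "twist": 0}
    - {"jaw": -1, "dx": 0.03, "dy": -0.004, "dz": 0, "twist": 0}
    - {"jaw": -1, "dx": 0.035, "dy": -0.004, "dz": 0, "twist": 0}
    - {"jaw": -1, "dx": 0.035, "dy": -0.004, "dz": 0, "twist": 0}
    - {"jaw": -1, "dx": 0.035, "dy": -0.004, "dz": 0, "twist": 0}
    - {"jaw": -1, "dx": 0.035, "dy": -0.004, "dz": 0, "twist": 0}
    - {"jaw": -1, "dx": 0.035, "dy": -0.004, "dz": 0, "twist": 0}
    - {"jaw": -1, "dx": 0.035, "dy": -0.004, "dz": 0, "twist": 0}
    - {"jaw": -1, "dx": 0.028, "dy": -0.003, "dz": 0, "twist": 0}
    - {"jaw": -1, "dx": 0.018, "dy": -0.002, "dz": 0, "twist": 0}
    - {"jaw": -1, "dx": 0.007, "dy": 0, "dz": 0, "twist": 0}

```text
t: 8.6
eef_pos: [0.4694, 0.0498, 0.324]
ee_rot: [3.141, -0.001, -1.574]
force: [-0.6, 0.7, -6.6]
width: 0.0117
gripper_force: 40.0
```

```bash
python3 - <<'E'
from h import *
s=arm.get_state();print(s['t'],s['eef_pos'],s['ee_rot'],s['force'])
ims=[]
for c in('wrist','scene','top'):
    ims.append(arm.grab_frame(c))
    for n in('bottle_carrier_grip','bottle_carrier','hook_seat','scale'):
        print(c,n,[(np.round(d['position'],4),round(d['score'],2)) for d in arm.pinpoint(c,n)[:1]])
u=proj('scene',[.55,.055,.2])[0].astype(int);print(u)
b=ims[1][u[1]-70:u[1]+70,u[0]-70:u[0]+70]
cv2.imwrite('pics/e.png',np.hstack([cv2.resize(ims[0],(440,330)),cv2.resize(b,(330,330),interpolation=cv2.INTER_CUBIC)]))
E
```

```text
8.6 [0.46938577 0.04979558 0.32397013] [ 3.14099017e+00 -9.27606480e-04 -1.57433882e+00] [-0.59172241  0.69473667 -6.60959862]
wrist bottle_carrier_grip [(array([0.467 , 0.0503, 0.2717]), 0.88)]
wrist bottle_carrier [(array([0.4698, 0.0486, 0.1219]), 0.82)]
wrist hook_seat [(array([0.4661, 0.0505, 0.2702]), 0.75)]
wrist scale [(array([0.7476, 0.0536, 0.0057]), 0.64)]
scene bottle_carrier_grip [(array([0.4688, 0.0562, 0.2723]), 0.87)]
scene bottle_carrier [(array([0.4721, 0.0512, 0.1188]), 0.89)]
scene hook_seat [(array([0.5845, 0.0543, 0.2308]), 0.57)]
scene scale [(array([0.7494, 0.0507, 0.0037]), 0.98)]
top bottle_carrier_grip []
top bottle_carrier []
top hook_seat [(array([0.5852, 0.0511, 0.231 ]), 0.87)]
top scale [(array([ 0.7484,  0.0567, -0.0008]), 0.8)]
[248 173]
```

View pics/e.png

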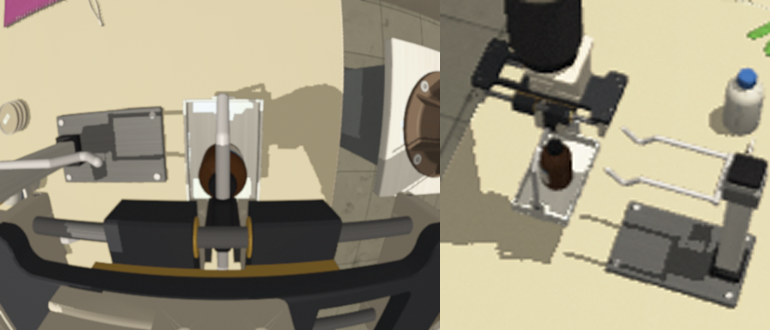

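The wrist view shows the carrier level in the grip. The scene view shows both prongs free, with the tips near (610,170) and (625,130), in line with the bail and below the bar. I'll move in along +x above the prongs.

>>> move_arm:
  increments:
    - {"jaw": -1, "dx": -0.002, "dy": -0.003, "dz": 0, "twist": 0}
    - {"jaw": -1, "dx": -0.002, "dy": -0.007, "dz": 0, "twist": 0}
    - {"jaw": -1, "dx": 0, "dy": -0.012, "dz": 0, "twist": 0}
    - {"jaw": -1, "dx": 0, "dy": -0.014, "dz": 0, "twist": 0}
    - {"jaw": -1, "dx": 0, "dy": -0.015, "dz": 0, "twist": 0}
    - {"jaw": -1, "dx": 0, "dy": -0.015, "dz": 0, "twist": 0}
    - {"jaw": -1, "dx": 0, "dy": -0.015, "dz": 0, "twist": 0}
    - {"jaw": -1, "dx": 0, "dy": -0.014, "dz": 0, "twist": 0}
    - {"jaw": -1, "dx": 0, "dy": -0.012, "dz": 0, "twist": 0}
    - {"jaw": -1, "dx": 0, "dy": -0.007, "dz": 0, "twist": 0}
    - {"jaw": -1, "dx": 0, "dy": -0.003, "dz": 0, "twist": 0}
    - {"jaw": -1, "dx": 0, "dy": 0, "dz": 0, "twist": 0}

```text
t: 10.35
eef_pos: [0.5875, 0.0567, 0.3236]
ee_rot: [3.141, -0.0, -1.571]
force: [0.8, 0.0, -6.7]
width: 0.0116
gripper_force: 40.0
```

```bash
python3 - <<'E'
from h import *
s=arm.get_state();print(s['t'],s['eef_pos'],s['ee_rot'],s['force'])
ims=[]
for c in('wrist','scene'):
    ims.append(arm.grab_frame(c))
    for n in('bottle_carrier_grip','hook_seat','scale'):
        print(c,n,[(np.round(d['position'],4),round(d['score'],2)) for d in arm.pinpoint(c,n)[:1]])
b=ims[1][93:233,190:330]
cv2.imwrite('pics/f.png',np.hstack([cv2.resize(ims[0],(440,330)),cv2.resize(b,(330,330),interpolation=cv2.INTER_CUBIC)]))
E
```

```text
10.35 [0.5874937  0.05666456 0.32358971] [ 3.14082957e+00 -3.23163703e-04 -1.57125643e+00] [ 0.81339178  0.04482538 -6.73292824]
wrist bottle_carrier_grip [(array([0.588 , 0.0578, 0.2715]), 0.58)]
wrist hook_seat []
wrist scale [(array([0.7473, 0.0522, 0.0021]), 0.91)]
scene bottle_carrier_grip [(array([0.5823, 0.061 , 0.2731]), 0.59)]
scene hook_seat []
scene scale [(array([0.7475, 0.0512, 0.0048]), 0.58)]
```

View pics/f.png

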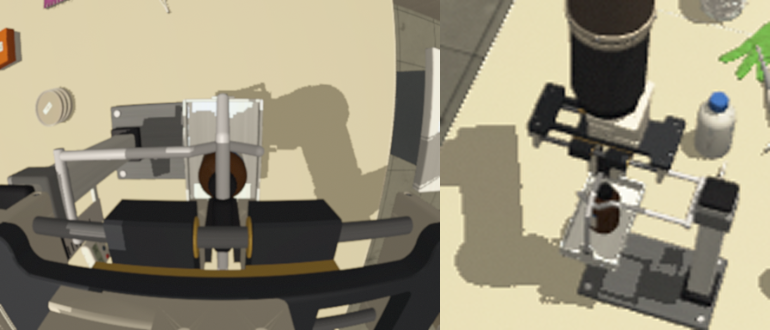

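The carrier is inside the hook with the bar above the prongs. I'll zoom in on the V relative to the bar.

```bash
python3 - <<'E'
from h import *
f=arm.grab_frame('wrist')
i=arm.camera_info('wrist');E=np.array(i['extrinsics']);K=i['K']
def fp(P):
    p=E[:3,:3].T@(np.array(P)-E[:3,3]);r=np.hypot(*p[:2]);t=np.arctan2(r,p[2]);return p[:2]/r*t*K[0,0]+[K[0,2],K[1,2]]
out=cv2.resize(f[150:220,200:340],(800,400),interpolation=cv2.INTER_CUBIC)
s=arm.get_state()['eef_pos']
for y in(.018,):
  for x,z in((.559,.25),(.587,.235),(.615,.25),(.587,.2745)):
    u=(fp([x,y,z])-[200,150])*800/140;print(x,z,u);cv2.circle(out,tuple(int(v) for v in u),4,(0,0,255),-1)
cv2.imwrite('pics/g.png',out)
E
```

```text
0.559 0.25 [607.3764414  150.31152369]
0.587 0.235 [331.54798626 119.11298839]
0.615 0.25 [ 55.0893622  150.74020574]
0.587 0.2745 [330.07252675 212.26939431]
```

View pics/g.png

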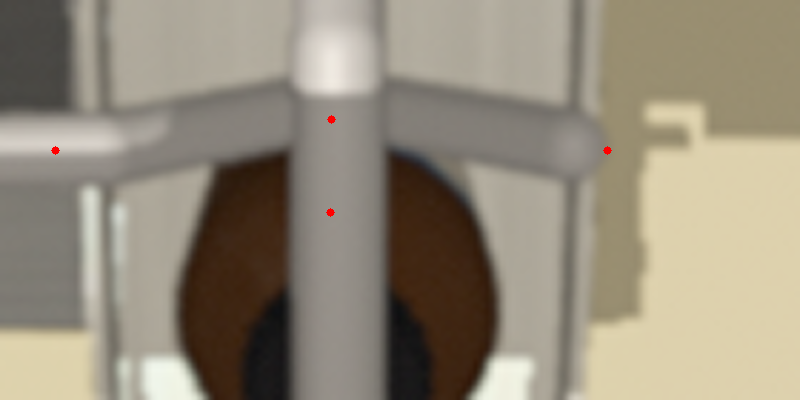

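The projected V (tip 607 against 600 seen, dip 331 against about 335 seen) matches the picture to about 1 mm, so the bar is over the dip. I'll lower it now.

>>> move_arm:
  increments:
    - {"jaw": -1, "dx": 0.001, "dy": 0, "dz": 0.002, "twist": 0}
    - {"jaw": -1, "dx": 0.0015, "dy": 0, "dz": 0.004, "twist": 0}
    - {"jaw": -1, "dx": 0, "dy": 0, "dz": 0.004, "twist": 0}
    - {"jaw": -1, "dx": 0, "dy": 0, "dz": 0.004, "twist": 0}
    - {"jaw": -1, "dx": 0, "dy": 0, "dz": 0.004, "twist": 0}
    - {"jaw": -1, "dx": 0, "dy": 0, "dz": 0.004, "twist": 0}
    - {"jaw": -1, "dx": 0, "dy": 0, "dz": 0.004, "twist": 0}
    - {"jaw": -1, "dx": 0, "dy": 0, "dz": 0.002, "twist": 0}
    - {"jaw": -1, "dx": 0, "dy": 0, "dz": 0.002, "twist": 0}
    - {"jaw": -1, "dx": 0, "dy": 0, "dz": 0.002, "twist": 0}
    - {"jaw": -1, "dx": 0, "dy": 0, "dz": 0, "twist": 0}

```text
t: 11.72
eef_pos: [0.5868, 0.0543, 0.2918]
ee_rot: [3.141, -0.0, -1.571]
force: [-0.3, -0.5, -6.1]
width: 0.0116
gripper_force: 40.0
```

>>> move_arm:
  increments:
    - {"jaw": -1, "dx": 0, "dy": 0, "dz": 0.002, "twist": 0}
    - {"jaw": -1, "dx": 0, "dy": 0, "dz": 0.002, "twist": 0}
    - {"jaw": -1, "dx": 0, "dy": 0, "dz": 0.002, "twist": 0}
    - {"jaw": -1, "dx": 0, "dy": 0, "dz": 0.002, "twist": 0}
    - {"jaw": -1, "dx": 0, "dy": 0, "dz": 0.002, "twist": 0}
    - {"jaw": -1, "dx": 0, "dy": 0, "dz": 0.002, "twist": 0}
    - {"jaw": -1, "dx": 0, "dy": 0, "dz": 0.002, "twist": 0}
    - {"jaw": -1, "dx": 0, "dy": 0, "dz": 0.002, "twist": 0}
    - {"jaw": -1, "dx": 0, "dy": 0, "dz": 0, "twist": 0}
    - {"jaw": -1, "dx": 0, "dy": 0, "dz": 0, "twist": 0}

```text
t: 12.55
eef_pos: [0.5868, 0.0542, 0.2761]
ee_rot: [3.141, -0.0, -1.571]
force: [-1.4, -0.0, -4.1]
width: 0.0114
gripper_force: 40.0
```

>>> move_arm:
  increments:
    - {"jaw": -1, "dx": 0, "dy": 0, "dz": 0.002, "twist": 0}
    - {"jaw": -1, "dx": 0, "dy": 0, "dz": 0.002, "twist": 0}
    - {"jaw": -1, "dx": 0, "dy": 0, "dz": 0.002, "twist": 0}
    - {"jaw": -1, "dx": 0, "dy": 0, "dz": 0.002, "twist": 0}
    - {"jaw": -1, "dx": 0, "dy": 0, "dz": 0.002, "twist": 0}
    - {"jaw": -1, "dx": 0, "dy": 0, "dz": 0.002, "twist": 0}
    - {"jaw": -1, "dx": 0, "dy": 0, "dz": 0.002, "twist": 0}
    - {"jaw": -1, "dx": 0, "dy": 0, "dz": 0.002, "twist": 0}
    - {"jaw": -1, "dx": 0, "dy": 0, "dz": 0.002, "twist": 0}
    - {"jaw": -1, "dx": 0, "dy": 0, "dz": 0.002, "twist": 0}
    - {"jaw": -1, "dx": 0, "dy": 0, "dz": 0, "twist": 0}
    - {"jaw": -1, "dx": 0, "dy": 0, "dz": 0, "twist": 0}

```text
t: 13.55
eef_pos: [0.5869, 0.0542, 0.2562]
ee_rot: [3.142, -0.0, -1.571]
force: [-2.5, -0.2, -1.9]
width: 0.0117
gripper_force: 40.0
```

```bash
python3 - <<'E'
from h import *
import numpy as np
F=[]
for k in range(6):
    arm.grab_frame('scene');F.append(arm.get_state()['force'])
print(arm.get_state()['eef_pos'],np.mean(F,0),np.std(F,0))
E
```

```text
[0.58690433 0.05422004 0.25627106] [-1.83983476 -0.13291681 -1.40206171] [0.47317076 0.64650166 0.22954954]
```

The hook pushes the tool toward -x with about 1.8 N, so the bar is on the column-side flank of the V. I'll ease it towards -x and keep lowering.

>>> move_arm:
  increments:
    - {"jaw": -1, "dx": 0, "dy": 0.0005, "dz": 0.0005, "twist": 0}
    - {"jaw": -1, "dx": 0, "dy": 0.0005, "dz": 0.0005, "twist": 0}
    - {"jaw": -1, "dx": 0, "dy": 0.0005, "dz": 0.0005, "twist": 0}
    - {"jaw": -1, "dx": 0, "dy": 0.0005, "dz": 0.0005, "twist": 0}
    - {"jaw": -1, "dx": 0, "dy": 0, "dz": 0, "twist": 0}
    - {"jaw": -1, "dx": 0, "dy": 0, "dz": 0, "twist": 0}

```text
t: 14.35
eef_pos: [0.5856, 0.0545, 0.2546]
ee_rot: [-3.14, 0.0, -1.57]
force: [4.3, -0.6, -1.5]
width: 0.0116
gripper_force: 40.0
```

```bash
cat > f.py <<'E'
from h import *
F=[]
for k in range(6):
    arm.grab_frame('scene');F.append(arm.get_state()['force'])
print(arm.get_state()['t'],arm.get_state()['eef_pos'],np.mean(F,0))
E
python3 f.py
```

```text
14.65 [0.58550653 0.05442814 0.25449462] [ 4.99980973  0.2458682  -1.25769498]
```

>>> move_arm:
  increments:
    - {"jaw": -1, "dx": 0, "dy": -0.0005, "dz": 0.0005, "twist": 0}
    - {"jaw": -1, "dx": 0, "dy": -0.0005, "dz": 0.0005, "twist": 0}
    - {"jaw": -1, "dx": 0, "dy": -0.0004, "dz": 0.001, "twist": 0}
    - {"jaw": -1, "dx": 0, "dy": 0, "dz": 0.001, "twist": 0}
    - {"jaw": -1, "dx": 0, "dy": 0, "dz": 0.001, "twist": 0}
    - {"jaw": -1, "dx": 0, "dy": 0, "dz": 0.001, "twist": 0}
    - {"jaw": -1, "dx": 0, "dy": 0, "dz": 0.001, "twist": 0}
    - {"jaw": -1, "dx": 0, "dy": 0, "dz": 0, "twist": 0}
    - {"jaw": -1, "dx": 0, "dy": 0, "dz": 0, "twist": 0}

```text
t: 15.4
eef_pos: [0.586, 0.0542, 0.248]
ee_rot: [3.141, -0.0, -1.571]
force: [-1.1, 2.1, 0.4]
width: 0.0118
gripper_force: 40.0
```

```bash
python3 f.py
```

```text
15.7 [0.5860337  0.05411908 0.2480932 ] [-0.74875347  2.04792918 -0.4276576 ]
```

>>> move_arm:
  increments:
    - {"jaw": -1, "dx": 0, "dy": 0, "dz": 0.001, "twist": 0}
    - {"jaw": -1, "dx": 0, "dy": 0, "dz": 0.001, "twist": 0}
    - {"jaw": -1, "dx": 0, "dy": 0, "dz": 0, "twist": 0}
    - {"jaw": -1, "dx": 0, "dy": 0, "dz": 0, "twist": 0}
  force: 5

```text
t: 16.03
eef_pos: [0.5862, 0.0541, 0.246]
ee_rot: [3.141, -0.0, -1.571]
force: [-1.3, 0.9, -0.2]
width: 0.0119
gripper_force: 5.0
```

```bash
python3 f.py
```

```text
16.3333 [0.58618509 0.05412982 0.24615991] [-1.69242941  0.48908613 -0.29816454]
```

>>> move_arm:
  increments:
    - {"jaw": -0.65, "dx": 0, "dy": 0, "dz": 0, "twist": 0}
    - {"jaw": -0.6, "dx": 0, "dy": 0, "dz": 0, "twist": 0}
    - {"jaw": -0.4, "dx": 0, "dy": 0, "dz": 0, "twist": 0}
    - {"jaw": -0.2, "dx": 0, "dy": 0, "dz": 0, "twist": 0}
    - {"jaw": 0, "dx": 0, "dy": 0, "dz": 0, "twist": 0}
    - {"jaw": 0, "dx": 0, "dy": 0, "dz": 0, "twist": 0}
    - {"jaw": 0, "dx": 0, "dy": 0, "dz": 0, "twist": 0}
    - {"jaw": 0, "dx": 0, "dy": 0, "dz": 0, "twist": 0}
    - {"jaw": 0, "dx": 0, "dy": 0, "dz": 0, "twist": 0}
    - {"jaw": 0, "dx": 0, "dy": 0, "dz": 0, "twist": 0}

```text
t: 17.17
eef_pos: [0.5863, 0.0543, 0.2461]
ee_rot: [3.142, 0.0, -1.571]
force: [-0.2, -0.0, -0.6]
width: 0.0436
gripper_force: 0.0
```

```bash
python3 - <<'E'
from h import *
s=arm.get_state();print(s['t'],s['eef_pos'],s['force'],s['width'])
ims=[arm.grab_frame(c) for c in('wrist','scene')]
for c in('wrist','scene'):print([(np.round(d['position'],4),round(d['score'],2)) for n in('bottle_carrier_grip','hook_seat') for d in arm.pinpoint(c,n)[:1]])
b=ims[1][93:233,190:330]
cv2.imwrite('pics/h.png',np.hstack([cv2.resize(ims[0],(440,330)),cv2.resize(b,(330,330),interpolation=cv2.INTER_CUBIC)]))
E
```

```text
17.1667 [0.5862799  0.05425805 0.24614353] [-0.15568416 -0.0496974  -0.60933951] 0.04358173691849107
[(array([0.5829, 0.0561, 0.1923]), 0.66)]
[(array([0.584 , 0.0573, 0.1969]), 0.64), (array([0.5873, 0.054 , 0.197 ]), 0.8)]
```

View pics/h.png

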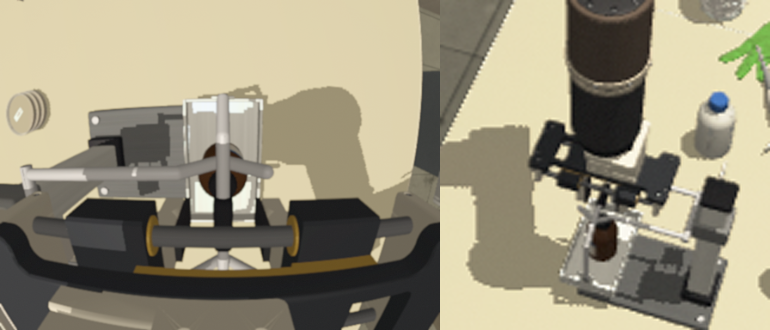

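The bar sits in the V at (222,165) with the fingers open and clear on both sides, and the seat has come down about 38 mm. I'll back straight up.

>>> move_arm:
  increments:
    - {"jaw": 0, "dx": 0, "dy": 0, "dz": -0.003, "twist": 0}
    - {"jaw": 0, "dx": 0, "dy": 0, "dz": -0.006, "twist": 0}
    - {"jaw": 0, "dx": 0, "dy": 0, "dz": -0.01, "twist": 0}
    - {"jaw": 0, "dx": 0, "dy": 0, "dz": -0.015, "twist": 0}
    - {"jaw": 0, "dx": 0, "dy": 0, "dz": -0.015, "twist": 0}
    - {"jaw": 0, "dx": 0, "dy": 0, "dz": -0.015, "twist": 0}
    - {"jaw": 0, "dx": 0, "dy": 0, "dz": -0.015, "twist": 0}
    - {"jaw": 0, "dx": 0, "dy": 0, "dz": -0.015, "twist": 0}
    - {"jaw": 0, "dx": 0, "dy": 0, "dz": -0.015, "twist": 0}
    - {"jaw": 0, "dx": 0, "dy": 0, "dz": -0.01, "twist": 0}
    - {"jaw": 0, "dx": 0, "dy": 0, "dz": -0.005, "twist": 0}
    - {"jaw": 0, "dx": 0, "dy": 0, "dz": 0, "twist": 0}

```text
t: 18.47
eef_pos: [0.5866, 0.0543, 0.3718]
ee_rot: [-3.139, 0.001, -1.571]
force: [-0.9, -0.0, -0.1]
width: 0.0434
gripper_force: 0.0
```

>>> move_arm:
  increments:
    - {"jaw": 0, "dx": 0, "dy": 0, "dz": 0, "twist": 0}
    - {"jaw": 0, "dx": 0, "dy": 0, "dz": 0, "twist": 0}
    - {"jaw": 0, "dx": 0, "dy": 0, "dz": 0, "twist": 0}
    - {"jaw": 0, "dx": 0, "dy": 0, "dz": 0, "twist": 0}
    - {"jaw": 0, "dx": 0, "dy": 0, "dz": 0, "twist": 0}
    - {"jaw": 0, "dx": 0, "dy": 0, "dz": 0, "twist": 0}
    - {"jaw": 0, "dx": 0, "dy": 0, "dz": 0, "twist": 0}
    - {"jaw": 0, "dx": 0, "dy": 0, "dz": 0, "twist": 0}
    - {"jaw": 0, "dx": 0, "dy": 0, "dz": 0, "twist": 0}
    - {"jaw": 0, "dx": 0, "dy": 0, "dz": 0, "twist": 0}
    - {"jaw": 0, "dx": 0, "dy": 0, "dz": 0, "twist": 0}
    - {"jaw": 0, "dx": 0, "dy": 0, "dz": 0, "twist": 0}

```text
t: 19.47
eef_pos: [0.5863, 0.0542, 0.3702]
ee_rot: [-3.142, -0.0, -1.571]
force: [0.3, 0.5, -0.3]
width: 0.0441
gripper_force: 0.0
```

>>> move_arm:
  increments:
    - {"jaw": 0, "dx": 0, "dy": 0, "dz": 0, "twist": 0}
    - {"jaw": 0, "dx": 0, "dy": 0, "dz": 0, "twist": 0}
    - {"jaw": 0, "dx": 0, "dy": 0, "dz": 0, "twist": 0}
    - {"jaw": 0, "dx": 0, "dy": 0, "dz": 0, "twist": 0}
    - {"jaw": 0, "dx": 0, "dy": 0, "dz": 0, "twist": 0}
    - {"jaw": 0, "dx": 0, "dy": 0, "dz": 0, "twist": 0}
    - {"jaw": 0, "dx": 0, "dy": 0, "dz": 0, "twist": 0}
    - {"jaw": 0, "dx": 0, "dy": 0, "dz": 0, "twist": 0}
    - {"jaw": 0, "dx": 0, "dy": 0, "dz": 0, "twist": 0}
    - {"jaw": 0, "dx": 0, "dy": 0, "dz": 0, "twist": 0}
    - {"jaw": 0, "dx": 0, "dy": 0, "dz": 0, "twist": 0}
    - {"jaw": 0, "dx": 0, "dy": 0, "dz": 0, "twist": 0}

```text
t: 20.47
eef_pos: [0.5863, 0.0543, 0.3701]
ee_rot: [3.142, -0.0, -1.571]
force: [-1.3, -0.3, -0.7]
width: 0.0436
gripper_force: 0.0
```

```bash
python3 - <<'E'
from h import *
s=arm.get_state();print(s['t'],s['eef_pos'],s['force'],s['width'])
a=arm.grab_frame('wrist');b=[arm.grab_frame('wrist') for _ in range(6)]
print('motion',[int(cv2.absdiff(a,x).max()) for x in b],[int((cv2.absdiff(a,x).max(2)>25).sum()) for x in b])
f=arm.grab_frame('scene')
for c in('wrist','scene'):print([(n,np.round(d['position'],4),round(d['score'],2)) for n in('bottle_carrier_grip','bottle_carrier','hook_seat') for d in arm.pinpoint(c,n)[:1]])
cv2.imwrite('pics/i.png',np.hstack([cv2.resize(a,(440,330)),cv2.resize(f[93:233,190:330],(330,330),interpolation=cv2.INTER_CUBIC)]))
E
```

```text
20.4667 [0.58629038 0.05425186 0.37013244] [-1.25125978 -0.34258642 -0.66191212] 0.0436401626609309
motion [88, 20, 20, 73, 102, 78] [61, 0, 0, 77, 24, 91]
[('bottle_carrier_grip', array([0.5831, 0.0517, 0.1935]), 0.97), ('bottle_carrier', array([0.5858, 0.0553, 0.0431]), 0.82)]
[('bottle_carrier_grip', array([0.5822, 0.0552, 0.1918]), 0.75), ('bottle_carrier', array([0.5897, 0.0509, 0.0402]), 0.68), ('hook_seat', array([0.5867, 0.0548, 0.1953]), 0.97)]
```

View pics/i.png

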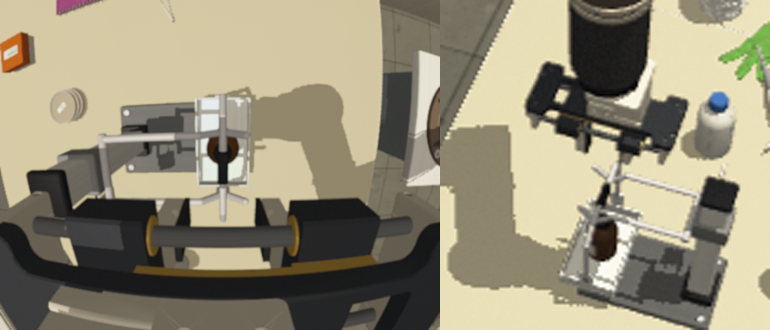

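The carrier hangs from both prongs and the robot is clear. There may be a slight swing, so I'll let it settle and check.

```bash
cat > w.py <<'E'
from h import *
C=[]
for k in range(60):
    f=arm.grab_frame('wrist').astype(int)
    if k==0:a=f
    C.append(int((abs(f-a).max(2)>25).sum()))
print(arm.get_state()['t'],C)
E
python3 w.py
```

```text
24.1667 [0, 16, 57, 19, 19, 31, 57, 57, 19, 12, 20, 4, 19, 21, 19, 18, 73, 84, 56, 20, 20, 84, 23, 67, 19, 41, 32, 70, 49, 19, 20, 19, 19, 18, 4, 26, 23, 24, 18, 19, 12, 20, 24, 21, 26, 28, 21, 34, 51, 52, 15, 136, 43, 40, 6, 19, 6, 20, 13, 17]
```

```bash
python3 - <<'E'
from h import *
C=[];u=proj('scene',[.586,.054,.06])[0].astype(int);f0=None
for k in range(40):
    g=cv2.cvtColor(arm.grab_frame('scene'),6).astype(np.float32)[u[1]-18:u[1]+18,u[0]-18:u[0]+18]
    if k==0:f0=g
    C.append(cv2.phaseCorrelate(f0,g)[0]+(int((abs(g-f0)>15).sum()),))
print(arm.get_state()['t']);print(np.round(C,2).tolist())
E
```

```text
26.1667
[[0.0, 0.0, 0.0], [0.01, -0.03, 0.0], [-0.0, -0.0, 0.0], [0.01, 0.01, 0.0], [-0.0, -0.03, 0.0], [-0.0, -0.02, 0.0], [0.01, -0.02, 0.0], [0.02, -0.0, 0.0], [0.02, -0.01, 0.0], [-0.0, -0.04, 0.0], [0.03, -0.03, 0.0], [0.0, -0.0, 0.0], [0.01, -0.05, 0.0], [-0.01, -0.03, 0.0], [0.01, -0.02, 0.0], [0.02, -0.03, 0.0], [0.02, -0.02, 0.0], [0.0, -0.03, 0.0], [0.02, 0.0, 0.0], [0.01, -0.03, 0.0], [0.03, -0.03, 0.0], [-0.0, -0.02, 0.0], [0.03, -0.03, 0.0], [0.01, -0.03, 0.0], [0.02, -0.02, 0.0], [0.0, -0.03, 0.0], [0.02, -0.03, 0.0], [0.02, -0.03, 0.0], [0.0, 0.0, 0.0], [0.01, -0.02, 0.0], [0.02, -0.03, 0.0], [0.02, -0.02, 0.0], [-0.01, -0.02, 0.0], [0.02, -0.01, 0.0], [-0.01, -0.02, 0.0], [0.01, 0.01, 0.0], [0.03, -0.01, 0.0], [-0.01, -0.02, 0.0], [0.01, -0.02, 0.0], [0.02, -0.02, 0.0]]
```

The carrier is hanging still, so I'll hand the job in.

```bash
python3 -c "
from station import arm
print(arm.job_done())"
```

```text
the job is handed in; nothing more can be done
None
```

The bottle carrier hangs still from both prongs of the balance at about 38 mm travel; it was lowered slowly and released, the robot is clear and the rack carrier was left alone, and the job was handed in at about 26 s.

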